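# Brush out the dust cup and hold the purge lever

## Task

Take the brush from its orange stand and brush out the clear dust cup of the extractor: down to the bottom, up to near the rim, and down to the bottom again, then stand the brush back in its orange stand and let go of it. Then press the extractor's red spring paddle with the fingers half way down, so that its lever is level (at the height of the green band), and finish while still holding it there. Leave the other things on the table where they are.

Things in the scene. Friction and masses are not known exactly. Their poses are not given: they have to be found in the camera images.
- brush_grip (a point): Centre of the green handle of the cleaning brush, 140 mm above the brush's lower end. The brush stands upright in its orange stand: 175 mm long; lower 60 mm is the round white-and-blue brush head, 30 mm diameter with a flat end; then a 10 mm thick steel stem; the top 70 mm is the green handle, 20 mm diameter (105 to 175 mm above the lower end). About 60 g, rigid. z axis points up along the brush.
- brush_tip (a point): Centre of the flat lower end of the brush (140 mm below brush_grip along the brush).
- stand_floor (a point): Centre of the inner floor of the orange brush stand, fixed to the table, 6 mm above it. The stand is an upright round tube, 75 mm tall, inner diameter 38 mm, outer diameter 54 mm, on a 72 mm foot disc. z up.
- cup_floor (a point): Centre of the inner floor of the clear dust cup with a blue rim, fixed on the left part of the dust extractor; inner diameter 76 mm, outer 84 mm, rim 85 mm above this floor (floor 30 mm above the table). The extractor (grey base 220 x 300 x 30 mm, black motor housing 75 mm high along its far side) is fixed to the table; this point's axes are the extractor's: x away from the robot side, y towards the cup's side, z up.
- paddle (a point): Centre of the upper face of the red paddle (44 mm along the lever, 36 mm wide, 8 mm thick) on the end of the spring lever at the right part of the extractor. The paddle centre is 90 mm from the pivot; moves and turns with the lever.
- pivot (a point): Point on the lever's fixed horizontal pivot axis, 90 mm above the table, at the far end of the lever; its axes are the extractor's: the lever reaches from here along -x, its pivot axis is y. When the lever is level, the upper face of the paddle is 94 mm above the table and its centre lies 90 mm from here along -x.
- lever (a joint): Lever angle in rad: 0 at rest (paddle 0.35 rad, 20 degrees, above level), growing as the paddle is pressed down; 0.35 = lever level, half way; 0.70 = bottom stop. A spring returns it: about 2 N on the paddle to start moving, 8 N at level, 14 N at the stop. A white post 65 mm to the right of the lever, 130 mm high above the table, has a green band at the level height and red bands above and below.
- jar: Bystander: amber glass jar with black cap, 56 mm across, 100 mm tall; origin at its underside.
- adapter: Bystander: black power adapter brick 50 x 75 x 32 mm; origin at its underside.
- screwdriver: Bystander: screwdriver lying on the table.
- red_bin: Bystander: open red parts bin 90 x 120 x 50 mm; origin at its underside.
- mouse: Bystander: black computer mouse 100 x 60 x 32 mm; origin at its underside.
- mug: Bystander: blue mug, 80 mm across, 90 mm tall; origin at its underside.
Things that resemble listed ones, but are neither listed nor needed, are in the scene too. There is more than one size of the part that bears brush_grip; the job needs the middle-sized. Of the things shaped like the part that bears stand_floor, the orange one is meant.

How it is judged:
By the outcome, as a careful person would: the job done as asked, in the order asked, and still so for the second after the job is handed in, while the arm keeps its last pose, push and grip.
It also fails if it takes over 64 s, if anything falls off the work surface, if the arm or the gripper's body presses on something with over 40 N, if the wrist force passes 120 N, or if a joint passes its speed limit or range.

## Robot

A 6-joint arm with a two-finger parallel gripper is mounted at the origin on the work surface. World frame = base frame: x ahead of the robot, y to its left, z up, the work surface at z = 0. Lengths are in mm, angles in rad, forces in N, time in s.
With the tool pointing down it reaches from about 350 to 775 mm from the base axis. Payload 7.3 kg.
Tool frame: the origin (TCP) lies between the finger pads; the fingertips stand 8 mm ahead of it and the grasp point (between the pads) lies 11 mm behind it (env.finger_overhang is the z of the fingertips in the tool frame, in mm); z points along the fingers, y is the line along which they close (so a half turn about z gives the same grasp; the last joint's range is limited). The gripper opens to 92 mm and grips with 3 to 60 N. Pads are 19 mm wide; open, the fingers measure 130 mm over their backs; the gripper's body (75 mm by 190 mm) begins 47 mm behind the grasp point.
Start: joints at [-1.374, 0.342, 1.524, -0, 1.275, -0.146], TCP at [176.489, -494.468, 202.041] pointing down, gripper open.
Joint ranges: [-2.53, 2.53], [-0.77, 2.02], [0.04, 2.7], [-1, 4.14], [0.28, 2.66], [-3.11, 3.11]. Speed limits (rad/s): [2.57, 2.57, 3.14, 3.14, 3.14, 3.14].

## Interface

Orientations are given as [roll, pitch, yaw] about the fixed x, y, z axes, in that order (R = Rz(yaw) Ry(pitch) Rx(roll)).
In Python, from plant import readout, imaging, job, env gives the robot as it stands. The module is installed in compiled form; this text tells all that it offers.
- The arm moves only by the tool jog_arm, never from a script. Its argument "targets" is a list of rows, each a list of 3 entries, a list of its own where there are three numbers: the shift along the tool's x, y, z in mm, then the turn about the tool's z in rad, then the finger opening in mm, from 0 to 91.8. In form: [[[tx, ty, tz], turn, claw], ...]. A call has 1 to 8 rows; each row shifts and turns the commanded pose from where the row before left it, along the tool's axes as they then stand; what a row does not reach is not made up. A row lasts 1/12 s, in which the tool goes at most 41.7 mm and 7.16 degrees, less where a joint would pass 70% of its speed; a pose out of reach is approached as far as the arm can. A call with a gripper value outside its range is refused whole. The fingers move at their own pace and stop on an object; "force" is the grip in N (left out, the last holds). Time passes only in rows, so rows that do not move let the fingers close. It gives the time, the measured TCP pose, the force, the opening and the grip force at its end, in the units of the state.
- readout.get_state(): the state, without advancing time (a new reading comes with each control period).
- imaging.grab_frame(name): name is "scene" or "side" or "wrist"; returns (picture, depth): 400x640x3 uint8, red, green, blue; 400x640 float32, mm along the optical axis (not along the pixel's ray), 0 where there is no reading.
- imaging.get_calibration(name): a dict with "intrinsics" (3x3 intrinsics, pixels), "extrinsics" (4x4, takes a point from camera to world coordinates); the wrist camera has in their place "hand_eye" (4x4, takes a point from camera to tool coordinates, whose origin is the TCP and whose axes are the flange's). Camera axes: x right, y down, z forward; pixel columns grow to the right and rows downward; lengths in mm; the calibration is good to about 2 mm. A picture is of the moment at which its call begins: read the wrist's pose just before it. get_calibration takes no time and is no camera call.
- job.close_job(): hands the job in; it is judged then, once.
The state is a dict: "time": time; "joint_pos": joint angles; "qvel": joint speeds; "joint_torque": joint torques, N m; "tcp_pos": TCP position; "ee_rot": TCP orientation; "force": force on the tool from outside, world axes, zero at the start; "torque": the same for the moment, N m; "opening": opening from 0.0 (shut) to 1.0 (fully open); "grasp_force": force on a finger pad.
Only numpy, scipy, OpenCV 4.12 (cv2) and the standard library are available. Lean on these libraries where they do the work, as an engineer would, in place of code of your own. Each camera call takes 0.05 s, during which the arm holds its last target. There are 200 camera calls.

## Working session

There is one attempt and no reset: what is moved stays moved. The work goes in short steps, Python scripts to look and compute and a tool call to move; the robot and the scene stay as the last step left them, time stands still between calls to the robot, and variables do not carry over. Pictures are saved under pics/ and viewed, at most 10 in all, crops included, and the job is handed in when it is done.

Besides the shell and the picture viewer there is one more tool, called after ">>>" as a command line: name --argument value ..., lists and objects as JSON in quotes. jog_arm: Moves the arm, as the interface text tells. Its arguments: {"type":"object","properties":{"targets":{"type":"array","items":{"type":"array"}},"force":{"type":"number"}},"required":["targets"]}

```bash
mkdir -p pics
cat > h.py <<'E'
import numpy as np, cv2
from plant import readout, imaging, job, env
from scipy.spatial.transform import Rotation as R
def grab(n):
    s=readout.get_state(); p,d=imaging.grab_frame(n); c=imaging.get_calibration(n); K=np.array(c["intrinsics"])
    if n=="wrist":
        T=np.eye(4); T[:3,:3]=R.from_euler('xyz',s["ee_rot"]).as_matrix(); T[:3,3]=s["tcp_pos"]; T=T@np.array(c["hand_eye"])
    else: T=np.array(c["extrinsics"])
    return p,d,K,T
def cloud(d,K,T):
    v,u=np.mgrid[:d.shape[0],:d.shape[1]]
    P=np.stack([(u-K[0,2])/K[0,0]*d,(v-K[1,2])/K[1,1]*d,d],-1)
    W=P@T[:3,:3].T+T[:3,3]; W[d<=0]=np.nan; return W
def ray(u,v,K,T):
    r=T[:3,:3]@np.array([(u-K[0,2])/K[0,0],(v-K[1,2])/K[1,1],1.]); return T[:3,3],r
def onz(u,v,z,K,T):
    o,r=ray(u,v,K,T); return o+r*(z-o[2])/r[2]
def save(n,p): cv2.imwrite("pics/"+n+".png",p[...,::-1])
E
python3 - <<'E'
from h import *
print(readout.get_state(), env.finger_overhang)
for n in ("scene","side"):
    p,d,K,T=grab(n); save(n,p); np.savez(n,p=p,d=d,K=K,T=T); print(n,T[:3].round(3).tolist(),K[0,0])
E
```

```text
{'time': 0.0, 'joint_pos': array([-1.37400731e+00,  3.42740335e-01,  1.52503035e+00,  2.30118813e-05,
        1.27543548e+00, -1.46054892e-01]), 'qvel': array([ 1.72233453e-03,  2.92294306e-04, -9.84749850e-05,  8.60217727e-04,
        6.68358099e-04, -2.47968596e-04]), 'joint_torque': array([-4.74817516e-04, -4.31244600e+01, -2.44220763e+01,  7.14959647e-02,
        5.58614067e-02, -1.14956806e-04]), 'tcp_pos': array([ 176.3969679 , -493.98629998,  201.33122274]), 'ee_rot': array([-3.13999952e+00, -2.56595677e-04,  3.42836992e-01]), 'force': array([ 0.04095976, -0.46293719,  0.21602718]), 'torque': array([-0.02920939,  0.02318301, -0.03263393]), 'grasp_force': 0.0, 'opening': 1.0024169549617377} 8.0
scene [[0.464, 0.677, -0.571, 1360.049], [0.886, -0.36, 0.292, -479.616], [-0.008, -0.642, -0.767, 1263.337]] 464.62473576783634
side [[0.979, -0.122, 0.165, 267.293], [-0.205, -0.553, 0.808, -1079.583], [-0.008, -0.824, -0.566, 854.563]] 480.7892536757445
```

View pics/scene.png

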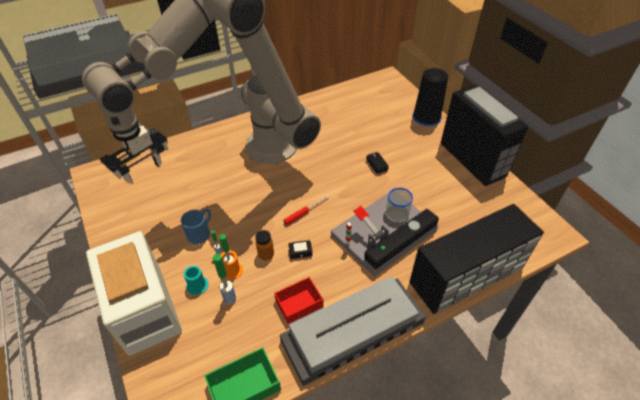

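View pics/side.png

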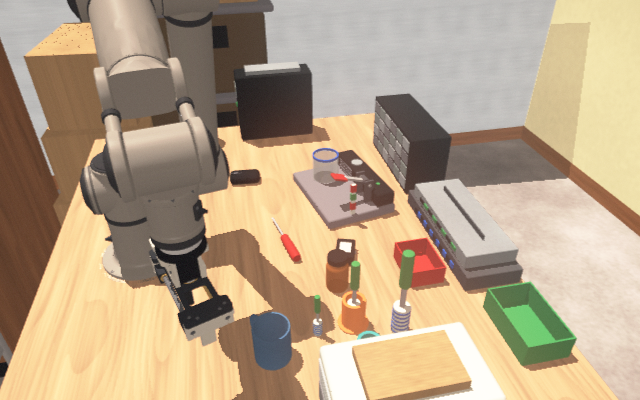

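Scene view: green handles at about (222,245), (218,265) and (214,238), orange stand at (232,265), teal stand at (195,280) and extractor at (385,230). 
Side view candidates: small brush (317,310), brush in the orange stand (355,275) and large brush (406,270). The lookalike stand is teal (370,340). I choose the one in the orange stand, mid-sized. Next I measure and crop.

Run:
```python
from h import *
D={n:np.load(n+".npz") for n in("scene","side")}
for n,z in D.items():
    p=z['p'];W=cloud(z['d'],z['K'],z['T']);hsv=cv2.cvtColor(p,cv2.COLOR_RGB2HSV)
    def rep(name,lo,hi,minA=12):
        m=cv2.inRange(hsv,lo,hi); k,l,st,c=cv2.connectedComponentsWithStats(m)
        for i in range(1,k):
            if st[i,4]<minA: continue
            q=W[l==i]; q=q[~np.isnan(q[:,0])]
            if len(q)==0 or np.hypot(*np.median(q,0)[:2])>1000 or q[:,2].max()<-50: continue
            print(n,name,st[i].tolist(),c[i].round(1),"med",np.median(q,0).round(),"p2",np.percentile(q,2,0).round(),"p98",np.percentile(q,98,0).round())
    rep("green",(50,120,40),(70,255,255)); rep("orange",(6,215,150),(14,255,255),30); rep("teal",(80,130,50),(92,255,255),30)
    rep("red",(0,200,120),(3,255,255),20); rep("blue",(112,100,60),(125,255,255),30)
a=D['side']['p'][230:390,270:450]; b=D['scene']['p'][170:310,170:450]
save("crop",np.vstack([cv2.resize(a[:, :],(600,533))[:330],cv2.resize(b,(600,300))[:270]]))
```

```text
scene green [211, 231, 5, 10, 31] [213.3 234.9] med [ 410. -373.  101.] p2 [ 405. -378.   78.] p98 [ 413. -368.  122.]
scene green [220, 235, 8, 17, 87] [223.7 242.4] med [ 498. -361.  160.] p2 [ 487. -368.  120.] p98 [ 503. -353.  184.]
scene green [381, 245, 4, 5, 15] [382.5 247.1] med [686.  82.  78.] p2 [677.  78.  73.] p98 [693.  91.  83.]
scene green [213, 254, 13, 24, 164] [219.3 265.1] med [ 597. -402.  202.] p2 [ 581. -411.  145.] p98 [ 601. -393.  231.]
scene green [205, 348, 75, 52, 2623] [243.7 378.7] med [ 841. -452.    7.] p2 [ 806. -543.    0.] p98 [ 914. -381.   62.]
scene teal [184, 266, 24, 28, 462] [194.9 280.4] med [ 510. -476.   45.] p2 [ 471. -504.    3.] p98 [ 522. -448.   79.]
scene red [355, 207, 13, 13, 88] [360.7 212.6] med [564.  73. 124.] p2 [546.  58. 116.] p98 [580.  88. 131.]
scene red [285, 208, 23, 16, 127] [295.7 215.4] med [398. -84.  23.] p2 [ 384. -127.   12.] p98 [409. -37.  31.]
scene red [275, 289, 47, 29, 695] [296.8 302.1] med [ 699. -227.    5.] p2 [ 661. -280.   -2.] p98 [ 748. -165.   52.]
```

View pics/crop.png

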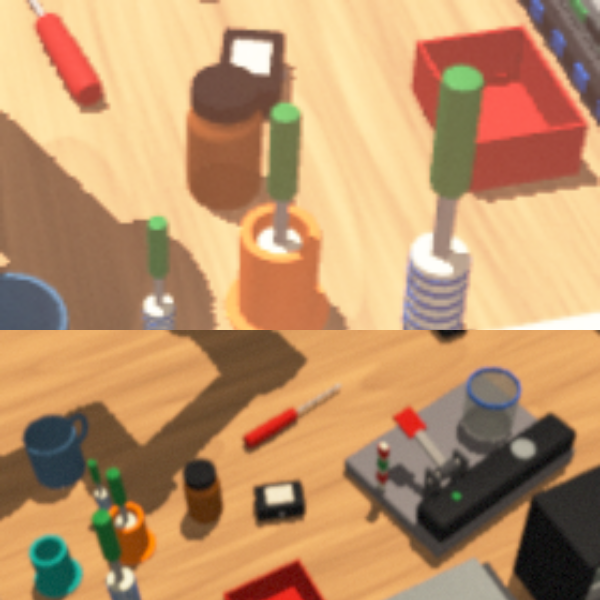

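Choice confirmed: the middle handle stands in the orange stand. Measured top at z≈187, matching the expected 181. The small brush tops out at about 125 and the large at about 235.

Run:
```python
from h import *
print(np.array(imaging.get_calibration("wrist")["hand_eye"]).round(2).tolist(), imaging.get_calibration("wrist")["intrinsics"])
z=np.load("side.npz");p=z['p'];print("depth ok",(z['d']>0).mean());hsv=cv2.cvtColor(p,cv2.COLOR_RGB2HSV)
for y,x in((275,355),(305,317),(270,406),(310,350),(153,325),(177,340)):print(hsv[y,x],z['d'][y,x],end=' ')
def tri(a,b):
    A=np.zeros((3,3));B=np.zeros(3);L=[]
    for n,(u,v) in (("scene",a),("side",b)):
        q=np.load(n+".npz");o,r=ray(u,v,q['K'],q['T']);r=r/np.linalg.norm(r);M=np.eye(3)-np.outer(r,r);A+=M;B+=M@o;L.append((M,o))
    X=np.linalg.solve(A,B);return X.round(),[np.linalg.norm(M@(X-o)).round(1) for M,o in L]
print("\ntop",tri((223.5,237),(355.5,264)))
print("cup rim",tri((400,197),(326,156)))
print("paddle",tri((361,212.5),(339,177)))
```

```text
[[-0.0, -0.96, -0.28, 76.54], [1.0, -0.0, -0.0, 0.44], [-0.0, -0.28, 0.96, -182.64], [0.0, 0.0, 0.0, 1.0]] [[320.99408157   0.         317.35729844]
 [  0.         320.99408157 196.92604223]
 [  0.           0.           1.        ]]
depth ok 0.9957109375
[ 33  96 117] 1005.9309 [ 42  96 114] 1020.3601 [ 32  90 116] 971.51154 [ 10 165 202] 1047.7168 [ 12  68 209] 1569.4786 [  2 174 247] 1388.9031 
top (array([ 493., -356.,  178.]), [np.float64(0.0), np.float64(0.0)])
cup rim (array([559., 228., 111.]), [np.float64(1.8), np.float64(1.8)])
paddle (array([564.,  74., 124.]), [np.float64(0.5), np.float64(0.5)])
```

>>> jog_arm --targets '[[[20,0,-30],0,91.8],[[30,-4,-30],0,91.8],[[35,-4,-25],0,91.8],[[38,-4,-20],0,91.8],[[38,-4,-15],0,91.8],[[38,-4,-10],0,91.8],[[38,-4,0],0,91.8],[[38,-4,0],0,91.8]]'

```text
time: 0.77
tcp_pos: [424.8, -376.0, 330.4]
ee_rot: [3.14, -0.0, 0.343]
force: [-1.3, -1.4, 0.1]
opening: 1.001
grasp_force: 0.0
```

>>> jog_arm --targets '[[[30,-4,0],0.12,91.8],[[25,-4,0],0.12,91.8],[[0,0,0],0.125,91.8],[[0,0,0],0.125,91.8],[[0,0,0],0.125,91.8],[[0,0,0],0.125,91.8],[[0,0,0],0,91.8],[[0,0,0],0,91.8]]'

```text
time: 1.43
tcp_pos: [473.5, -353.7, 329.4]
ee_rot: [-3.141, 0.001, -0.393]
force: [0.3, -0.4, -0.3]
opening: 1.002
grasp_force: 0.0
```

```bash
cat >> h.py <<'E'
def comps(p,W,lo,hi,minA=30):
    hsv=cv2.cvtColor(p,cv2.COLOR_RGB2HSV); k,l,st,c=cv2.connectedComponentsWithStats(cv2.inRange(hsv,lo,hi)); out=[]
    for i in range(1,k):
        if st[i,4]>=minA:
            q=W[l==i]; q=q[~np.isnan(q[:,0])]
            if len(q): out.append((st[i],c[i],q)); print(st[i].tolist(),"med",np.median(q,0).round(1),"p2",np.percentile(q,2,0).round(),"p98",np.percentile(q,98,0).round())
    return out
E
python3 - <<'E'
from h import *
p,d,K,T=grab("wrist");save("w1",p);W=cloud(d,K,T);np.savez("w1",p=p,d=d,K=K,T=T)
print("green")
for s,c,q in comps(p,W,(35,90,40),(75,255,255)):
    t=q[q[:,2]>q[:,2].max()-8]; print("  top",t.mean(0).round(1),(t.max(0)-t.min(0)).round(),len(t))
print("orange")
for s,c,q in comps(p,W,(4,170,120),(16,255,255),150):
    t=q[abs(q[:,2]-75)<6]
    if len(t)>10:
        (x,y),r=cv2.minEnclosingCircle(t[:,:2].astype(np.float32)); print("  rim",x,y,r,np.median(t[:,2]))
E
```

```text
green
[20, 0, 23, 8, 119] med [ 788.1 -100.8   66.9] p2 [ 787. -112.   56.] p98 [791. -89.  72.]
[301, 26, 31, 44, 1012] med [ 585.4 -399.   226.8] p2 [ 576. -411.  153.] p98 [ 599. -388.  229.]
[306, 144, 17, 25, 360] med [ 495.4 -359.2  180.1] p2 [ 485. -367.  127.] p98 [ 502. -350.  182.]
[26, 179, 20, 16, 166] med [590.2  10.5  91.3] p2 [584.   8.  80.] p98 [598.  19. 101.]
[342, 195, 11, 17, 131] med [ 412.  -370.7  111.6] p2 [ 404. -376.   77.] p98 [ 414. -365.  117.]
  top [ 788.5 -100.3   69.1] [ 5. 23.  8.] 73
  top [ 587.8 -399.8  227. ] [25. 25.  8.] 804
  top [ 493.2 -358.2  180.4] [19. 19.  8.] 268
  top [590.2  11.   97.2] [15. 10.  8.] 71
  top [ 409.  -370.7  114.6] [11. 11.  8.] 71
orange
[292, 118, 46, 46, 990] med [ 506.7 -366.1   66.2] p2 [ 469. -390.    2.] p98 [ 526. -325.   76.]
  rim 492.88433837890625 -357.97607421875 26.725547790527344 74.62390141707095
```

View pics/w1.png

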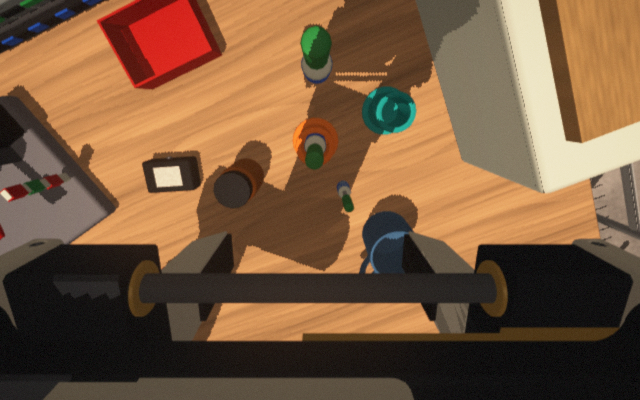

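The wrist view shows the middle brush at (315,155) in the orange stand (315,142), with the big brush at (316,50), small at (345,195), jar at (237,188) and white oven on the right. The brush top (493,-358,181) agrees with the stand centre (493,-358). Quick clearance check for the gripper body.

Run:
```python
from h import *
for n in("w1","scene"):
    z=np.load(n+".npz");W=cloud(z['d'],z['K'],z['T']).reshape(-1,3);W=W[~np.isnan(W[:,0])]
    e=W[:,:2]-[493,-358]; a=-.393; tx=e@[np.cos(a),np.sin(a)]; ty=e@[np.sin(a),-np.cos(a)]
    for nm,zl,hx,hy in(("body",185,60,115),("fing",110,25,85)):
        m=(abs(tx)<hx)&(abs(ty)<hy)&(W[:,2]>zl)&(W[:,2]<260)&(np.hypot(tx,ty)>16); print(n,nm,m.sum(),(W[m].min(0).round(),W[m].max(0).round()) if m.any() else '')
```

```text
w1 body 0 
w1 fing 0 
scene body 0 
scene fing 0
```

>>> jog_arm --targets '[[[10,-2,0],0,91.8],[[10,-1.5,20],0,91.8],[[0,0,25],0,91.8],[[0,0,25],0,91.8],[[0,0,20],0,91.8],[[0,0,0],0,91.8],[[0,0,0],0,91.8]]'

```text
time: 2.07
tcp_pos: [493.0, -358.1, 239.3]
ee_rot: [-3.141, 0.002, -0.395]
force: [-0.6, 0.2, 1.2]
opening: 0.999
grasp_force: 0.0
```

Clear, so I descend 102 mm and grip.

>>> jog_arm --targets '[[[0,0,25],0,91.8],[[0,0,30],0,91.8],[[0,0,28],0,91.8],[[0,0,19],0,91.8],[[0,0,0],0,91.8],[[0,0,0],0,60],[[0,0,0],0,40],[[0,0,0],0,30]]' --force 25

```text
time: 2.73
tcp_pos: [494.6, -359.4, 140.5]
ee_rot: [3.14, -0.004, -0.397]
force: [-1.1, -0.5, -0.6]
opening: 0.827
grasp_force: 0.0
```

>>> jog_arm --targets '[[[0,0,0],0,5],[[0,0,0],0,5],[[0,0,0],0,5],[[0,0,0],0,5],[[0,0,0],0,5],[[0,0,0],0,5],[[0,0,0],0,5]]' --force 25

```text
time: 3.32
tcp_pos: [493.4, -358.3, 137.7]
ee_rot: [3.142, 0.0, -0.397]
force: [0.3, 0.2, -0.1]
opening: 0.323
grasp_force: 0.0
```

>>> jog_arm --targets '[[[0,0,0],0,5],[[0,0,0],0,5],[[0,0,0],0,5],[[0,0,0],0,5],[[0,0,0],0,5],[[0,0,0],0,5]]'

```text
time: 3.82
tcp_pos: [493.4, -358.3, 137.7]
ee_rot: [3.142, 0.0, -0.397]
force: [0.7, -1.2, -1.0]
opening: 0.21
grasp_force: 25.0
```

>>> jog_arm --targets '[[[0,0,-10],0,5],[[0,0,-20],0,5],[[0,0,-30],0,5],[[0,0,-30],0,5],[[0,0,-30],0,5],[[0,0,-25],0,5],[[0,0,0],0,5],[[0,0,0],0,5]]'

```text
time: 4.48
tcp_pos: [493.9, -358.7, 285.0]
ee_rot: [3.14, -0.004, -0.397]
force: [-0.5, -0.5, -1.9]
opening: 0.209
grasp_force: 25.0
```

>>> jog_arm --targets '[[[-8,-20,0],0,5],[[-13,-30,0],0,5],[[-15,-34,0],0,5],[[-15,-34,0],0,5],[[-15,-34,0],0,5],[[-15,-34,0],0,5],[[-15,-34,0],0,5],[[-15,-34,0],0,5]]'

```text
time: 5.15
tcp_pos: [488.1, -79.2, 281.5]
ee_rot: [3.141, 0.003, -0.397]
force: [0.4, -0.1, -0.4]
opening: 0.207
grasp_force: 25.0
```

>>> jog_arm --targets '[[[-15,-34,0],0,5],[[-15,-34,0],0,5],[[-15,-34,0],0,5],[[-15,-34,0],0,5],[[-15,-34,0],0,5],[[-13,-25,0],0,5],[[-8,-14,0],0,5],[[0,0,0],0,5]]'

```text
time: 5.82
tcp_pos: [480.2, 151.7, 281.4]
ee_rot: [3.141, 0.003, -0.393]
force: [0.2, -0.1, -0.1]
opening: 0.207
grasp_force: 25.0
```

>>> jog_arm --targets '[[[0,0,0],-0.1,5],[[0,0,0],-0.1,5],[[0,0,0],-0.1,5],[[0,0,0],-0.1,5],[[0,0,0],0,5],[[0,0,0],0,5]]'

```text
time: 6.32
tcp_pos: [481.3, 148.0, 282.0]
ee_rot: [3.141, 0.002, -0.001]
force: [-0.4, 0.2, -1.3]
opening: 0.206
grasp_force: 25.0
```

Run:
```python
from h import *
p,d,K,T=grab("wrist");save("w2",p);W=cloud(d,K,T);np.savez("w2",p=p,d=d,K=K,T=T)
print("blue");comps(p,W,(108,90,50),(128,255,255),60)
print("red");comps(p,W,(0,180,100),(4,255,255),40)
print("green");comps(p,W,(40,90,40),(75,255,255),20)
```

```text
blue
[196, 60, 80, 83, 1099] med [563.2 231.7 114.4] p2 [518. 193.  30.] p98 [598. 273. 116.]
red
[555, 0, 85, 22, 1698] med [ 661.  -196.    19.4] p2 [ 658. -259.    1.] p98 [ 682. -159.   51.]
[367, 73, 41, 46, 1377] med [563.8  77.  125.1] p2 [544.  59. 118.] p98 [583.  95. 132.]
[435, 205, 70, 27, 1031] med [395.4 -76.   23.3] p2 [ 378. -121.   14.] p98 [410. -30.  26.]
green
[431, 64, 9, 15, 100] med [590.   20.2  92. ] p2 [583.  19.  81.] p98 [597.  22. 101.]
[298, 208, 40, 66, 2019] med [487.5 147.8 315.5] p2 [479. 139. 265.] p98 [490. 156. 326.]
```

View pics/w2.png

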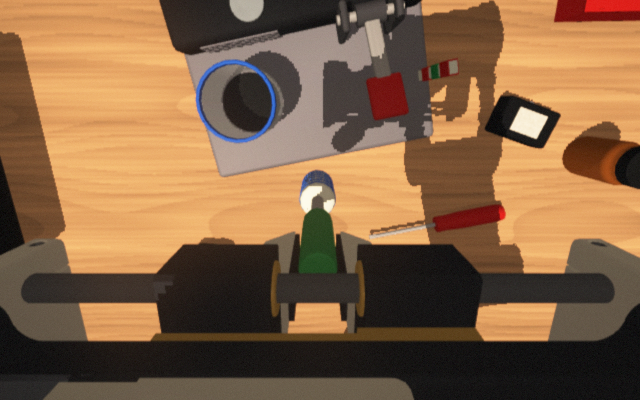

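The wrist view shows the cup rim ring centred at (236,101), red paddle at (388,97), post with green band at (438,70), base front edge (221,175)–(431,135), and the held brush upright at (318,230).

Run:
```python
from h import *
from scipy.optimize import least_squares
z=np.load("w2.npz");p,d,K,T=[z[k] for k in "pdKT"];W=cloud(d,K,T);hsv=cv2.cvtColor(p,cv2.COLOR_RGB2HSV)
m=cv2.inRange(hsv,(108,90,50),(128,255,255));m[:, :190]=0;m[:,285:]=0;m[150:]=0
c=max(cv2.findContours(m,0,1)[0],key=cv2.contourArea).reshape(-1,2)
for zz in(112,115):
    q=np.array([onz(u,v,zz,K,T)[:2] for u,v in c]); r=least_squares(lambda a:np.hypot(*(q-a[:2]).T)-a[2],[563,232,42],loss='soft_l1'); print("rim",zz,r.x.round(1))
q=W[m>0];q=q[q[:,2]>108];r=least_squares(lambda a:np.hypot(*(q[:,:2]-a[:2]).T)-a[2],[563,232,42],loss='soft_l1');print("rim depth",r.x.round(1),np.median(q[:,2]))
# paddle
m=cv2.inRange(hsv,(0,180,100),(4,255,255));m[150:]=0;m[:,:350]=0;m[:,415:]=0
q=W[m>0]; q=q[q[:,2]>105]; rect=cv2.minAreaRect(q[:,:2].astype(np.float32)); print("paddle",rect,q.mean(0).round(1))
# plane slope
A=np.c_[q[:,:2]-q[:,:2].mean(0),np.ones(len(q))];print("plane",np.linalg.lstsq(A,q[:,2],rcond=None)[0].round(3))
# base front edge
m=(abs(W[...,2]-30)<6)&(p.astype(int).max(-1)-p.astype(int).min(-1)<50)
pts=[]
for u in range(235,420,5):
    v=np.where(m[:190,u])[0]
    if len(v): pts.append(onz(u,v.max(),30,K,T)[:2])
pts=np.array(pts);print("edge yaw",cv2.fitLine(pts.astype(np.float32),cv2.DIST_HUBER,0,.01,.01).ravel().round(3))
# held brush handle and head
m=cv2.inRange(hsv,(40,90,40),(75,255,255));m[:190]=0;q=W[m>0];
for lo,hi in((265,280),(280,300),(300,318),(318,335)):
    t=q[(q[:,2]>lo)&(q[:,2]<hi)];print("handle",len(t),t.mean(0).round(1) if len(t) else '')
print(readout.get_state()['tcp_pos'])
```

```text
rim 112 [558.1 233.4  41.5]
rim 115 [558.1 232.7  41.2]
rim depth [558.2 232.6  39.6] 114.49335442908364
paddle ((564.0612182617188, 76.78945922851562), (40.09920120239258, 34.58677291870117), 11.706169128417969) [563.8  77.  125. ]
plane [-3.47000e-01 -7.60000e-02  1.24972e+02]
edge yaw [ 1.96000e-01 -9.81000e-01  4.85989e+02  1.45049e+02]
handle 205 [488.5 147.8 272.8]
handle 368 [488.3 147.7 290.4]
handle 463 [488.1 147.5 309.4]
handle 923 [484.6 147.6 324. ]
[481.42046522 148.09767994 282.21044759]
```

Cup centre is (558,233) with rim z≈114.5 and radius ≈41, as it should be. Extractor yaw ≈0.2. Held brush is vertical. Moving over the cup and in.

>>> jog_arm --targets '[[[12,-14,0],0,5],[[20,-22,0],0,5],[[22,-24,0],0,5],[[16,-17,0],0,5],[[7,-7.5,0],0,5],[[0,0,0],0,5],[[0,0,0],0,5],[[0,0,0],0,5]]'

```text
time: 7.03
tcp_pos: [557.9, 232.7, 282.6]
ee_rot: [3.141, 0.001, 0.001]
force: [-0.2, 0.1, -0.8]
opening: 0.21
grasp_force: 25.0
```

>>> jog_arm --targets '[[[0,0,10],0,5],[[0,0,20],0,5],[[0,0,25],0,5],[[0,0,25],0,5],[[0,0,20],0,5],[[0,0,10],0,5],[[0,0,0],0,5],[[0,0,0],0,5]]'

```text
time: 7.7
tcp_pos: [558.4, 233.1, 173.2]
ee_rot: [3.141, -0.0, 0.002]
force: [-0.2, 0.8, -0.7]
opening: 0.21
grasp_force: 25.0
```

>>> jog_arm --targets '[[[0,0,4],0,5],[[0,0,3],0,5],[[0,0,1],0,5],[[0,0,1],0,5],[[0,0,1],0,5],[[0,0,0],0,5],[[0,0,0],0,5]]'

```text
time: 8.28
tcp_pos: [558.4, 233.5, 162.8]
ee_rot: [3.142, -0.0, 0.003]
force: [-0.0, 0.6, -0.9]
opening: 0.207
grasp_force: 25.0
```

>>> jog_arm --targets '[[[0,0,1],0,5],[[0,0,0],0,5],[[0,0,0],0,5]]'

```text
time: 8.53
tcp_pos: [558.4, 233.5, 161.8]
ee_rot: [3.142, -0.0, 0.003]
force: [0.5, 0.1, -1.6]
opening: 0.21
grasp_force: 25.0
```

>>> jog_arm --targets '[[[0,0,1],0,5],[[0,0,0],0,5],[[0,0,0],0,5]]'

```text
time: 8.78
tcp_pos: [558.9, 233.6, 161.7]
ee_rot: [-3.141, -0.002, 0.003]
force: [-0.9, -0.1, 6.2]
opening: 0.21
grasp_force: 25.0
```

Floor contact confirmed (6 N, tip z=30). Next, up near the rim and down again.

>>> jog_arm --targets '[[[0,0,-8],0,5],[[0,0,-15],0,5],[[0,0,-20],0,5],[[0,0,-18],0,5],[[0,0,-9],0,5],[[0,0,-4],0,5],[[0,0,0],0,5],[[0,0,0],0,5]]'

```text
time: 9.45
tcp_pos: [558.0, 233.3, 233.8]
ee_rot: [3.141, 0.001, 0.003]
force: [-0.2, 0.4, -0.2]
opening: 0.211
grasp_force: 25.0
```

>>> jog_arm --targets '[[[0,0,8],0,5],[[0,0,15],0,5],[[0,0,20],0,5],[[0,0,16],0,5],[[0,0,8],0,5],[[0,0,3],0,5],[[0,0,0],0,5],[[0,0,0],0,5]]'

```text
time: 10.12
tcp_pos: [558.7, 233.5, 165.2]
ee_rot: [-3.141, -0.001, 0.003]
force: [-0.0, 0.3, -0.5]
opening: 0.209
grasp_force: 25.0
```

>>> jog_arm --targets '[[[0,0,1.5],0,5],[[0,0,1.5],0,5],[[0,0,1],0,5],[[0,0,0],0,5],[[0,0,0],0,5]]'

```text
time: 10.53
tcp_pos: [558.9, 233.6, 161.7]
ee_rot: [-3.141, -0.002, 0.003]
force: [-0.1, 0.1, 4.9]
opening: 0.209
grasp_force: 25.0
```

>>> jog_arm --targets '[[[0,0,-10],0,5],[[0,0,-20],0,5],[[0,0,-30],0,5],[[0,0,-30],0,5],[[0,0,-22],0,5],[[0,0,-10],0,5],[[0,0,0],0,5],[[-3,20,0],0,5]]'

```text
time: 11.2
tcp_pos: [555.1, 215.7, 281.7]
ee_rot: [-3.14, 0.001, 0.006]
force: [0.3, 0.2, -1.9]
opening: 0.206
grasp_force: 25.0
```

>>> jog_arm --targets '[[[-4,32,0],0,5],[[-4,36,0],0,5],[[-4,36,0],0,5],[[-4,36,0],0,5],[[-4,36,0],0,5],[[-4,36,0],0,5],[[-4,36,0],0,5],[[-4,36,0],0,5]]'

```text
time: 11.87
tcp_pos: [522.9, -72.1, 280.8]
ee_rot: [-3.141, 0.003, 0.003]
force: [1.7, -0.0, -0.2]
opening: 0.209
grasp_force: 25.0
```

>>> jog_arm --targets '[[[-4,36,0],0,5],[[-4,36,0],0,5],[[-4,36,0],0,5],[[-4,36,0],0,5],[[-4,36,0],0,5],[[-4,36,0],0,5],[[-4,36,0],0,5],[[-2,20,0],0,5]]'

```text
time: 12.53
tcp_pos: [493.2, -346.0, 280.0]
ee_rot: [-3.14, 0.004, 0.0]
force: [-0.1, 0.2, -0.9]
opening: 0.207
grasp_force: 25.0
```

>>> jog_arm --targets '[[[0,12,0],0.1,5],[[0,0,0],0.1,5],[[0,0,0],0.1,5],[[0,0,0],0.098,5],[[0,0,0],0,5],[[0,0,0],0,5],[[0,0,0],0,5]]'

```text
time: 13.12
tcp_pos: [494.8, -354.4, 281.8]
ee_rot: [-3.141, 0.002, -0.392]
force: [0.6, -0.9, -0.7]
opening: 0.206
grasp_force: 25.0
```

>>> jog_arm --targets '[[[0.1,4.2,0],0,5],[[0,0,15],0,5],[[0,0,25],0,5],[[0,0,15],0,5],[[0,0,3],0,5],[[0,0,0],0,5],[[0,0,0],0,5],[[0,0,0],0,5]]'

```text
time: 13.78
tcp_pos: [494.0, -359.2, 226.3]
ee_rot: [3.141, -0.003, -0.395]
force: [0.4, 0.7, -0.1]
opening: 0.21
grasp_force: 25.0
```

>>> jog_arm --targets '[[[-0.7,-0.6,0],0,5],[[0,0,10],0,5],[[0,0,10],0,5],[[0,0,10],0,5],[[0,0,5],0,5],[[0,0,0],0,5],[[0,0,0],0,5]]'

```text
time: 14.37
tcp_pos: [492.9, -357.7, 189.2]
ee_rot: [-3.141, 0.001, -0.395]
force: [-0.0, 1.1, -0.4]
opening: 0.208
grasp_force: 25.0
```

Tip is about 18 mm inside the tube with no contact. Continuing down to the stand's floor.

>>> jog_arm --targets '[[[0,0,10],0,5],[[0,0,15],0,5],[[0,0,12],0,5],[[0,0,8],0,5],[[0,0,4],0,5],[[0,0,0],0,5],[[0,0,0],0,5]]'

```text
time: 14.95
tcp_pos: [493.3, -358.0, 141.1]
ee_rot: [3.141, -0.001, -0.395]
force: [-0.4, -0.1, -0.6]
opening: 0.21
grasp_force: 25.0
```

>>> jog_arm --targets '[[[0,0,1],0,5],[[0,0,1],0,5],[[0,0,0],0,5],[[0,0,0],0,5]]'

```text
time: 15.28
tcp_pos: [493.2, -357.9, 139.1]
ee_rot: [3.141, -0.0, -0.395]
force: [0.1, 0.2, -0.8]
opening: 0.212
grasp_force: 25.0
```

>>> jog_arm --targets '[[[0,0,1],0,5],[[0,0,0.7],0,5],[[0,0,0],0,5],[[0,0,0],0,5]]'

```text
time: 15.62
tcp_pos: [493.4, -358.1, 137.7]
ee_rot: [3.141, -0.001, -0.395]
force: [0.1, 0.5, 3.7]
opening: 0.209
grasp_force: 25.0
```

Seated at the original height. Letting go and rising.

>>> jog_arm --targets '[[[0,0,0],0,30],[[0,0,0],0,45],[[0,0,0],0,60],[[0,0,0],0,60],[[0,0,0],0,60],[[0,0,0],0,60],[[0,0,0],0,60]]'

```text
time: 16.2
tcp_pos: [493.1, -357.8, 137.0]
ee_rot: [3.142, 0.0, -0.395]
force: [0.2, -1.1, -0.3]
opening: 0.64
grasp_force: 0.0
```

>>> jog_arm --targets '[[[0,0,-10],0,60],[[0,0,-20],0,60],[[0,0,-30],0,60],[[0,0,-30],0,60],[[0,0,-30],0,60],[[0,0,-25],0,60],[[0,0,0],0,60],[[0,0,0],0,60]]'

```text
time: 16.87
tcp_pos: [493.6, -358.2, 284.4]
ee_rot: [3.14, -0.004, -0.395]
force: [0.1, -0.3, -0.6]
opening: 0.652
grasp_force: 0.0
```

Run:
```python
from h import *
p,d,K,T=grab("wrist");W=cloud(d,K,T)
for s,c,q in comps(p,W,(35,90,40),(75,255,255)):
    t=q[q[:,2]>q[:,2].max()-8]; print("  top",t.mean(0).round(1))
```

```text
[0, 4, 19, 15, 171] med [ 788.3 -109.2   67. ] p2 [ 787. -119.   55.] p98 [791. -94.  72.]
[302, 44, 36, 44, 1188] med [ 587.  -399.2  226.9] p2 [ 576. -411.  165.] p98 [ 599. -388.  229.]
[307, 168, 21, 33, 535] med [ 496.7 -359.3  179.8] p2 [ 485. -367.  124.] p98 [ 502. -350.  182.]
[0, 205, 23, 18, 212] med [590.3  10.6  90.8] p2 [584.   8.  81.] p98 [598.  19. 100.]
[347, 220, 13, 21, 189] med [ 412.1 -370.6  109.4] p2 [ 403. -376.   76.] p98 [ 414. -365.  116.]
  top [ 788.5 -110.8   69.2]
  top [ 588.  -399.8  226.9]
  top [ 493.4 -358.   180.3]
  top [590.2  11.1  96.8]
  top [ 408.9 -370.5  114.4]
```

The brush stands in the orange stand exactly as before (top 493,-358,180). Now to the paddle with fingers shut; its level centre should be (557,76,94).

>>> jog_arm --targets '[[[-4,-16,0],0,30],[[-7,-28,0],0,0],[[-9,-35,0],0,0],[[-9,-35,0],0,0],[[-9,-35,0],0,0],[[-9,-35,0],0,0],[[-9,-35,0],0,0],[[-9,-35,0],0,0]]' --force 20

```text
time: 17.58
tcp_pos: [529.9, -95.5, 280.8]
ee_rot: [-3.142, 0.003, -0.395]
force: [-0.2, 0.2, 0.7]
opening: 0.12
grasp_force: 0.0
```

>>> jog_arm --targets '[[[-9,-35,0],0,0],[[-9,-35,0],0,0],[[-9,-35,0],0,0],[[-8,-35,0],0,0],[[-6,-23,0],0,0],[[-2,-8,0],0,0],[[0,0,0],-0.1,0],[[0,0,0],-0.12,0]]'

```text
time: 18.25
tcp_pos: [556.1, 76.9, 280.8]
ee_rot: [3.141, 0.003, -0.169]
force: [-0.4, 0.5, 0.3]
opening: 0.007
grasp_force: 0.0
```

>>> jog_arm --targets '[[[0,0,0],-0.12,0],[[0,0,10],-0.12,0],[[0,0,20],-0.12,0],[[0,0,25],0,0],[[0,0,25],0,0],[[0,0,15],0,0],[[0,0,0],0,0],[[0,0,0],0,0]]'

```text
time: 18.92
tcp_pos: [556.1, 75.7, 186.2]
ee_rot: [-3.141, 0.003, 0.184]
force: [-0.0, -0.3, 0.8]
opening: 0.005
grasp_force: 0.0
```

>>> jog_arm --targets '[[[0,0,10],0,0],[[0,0,15],0,0],[[0,0,12],0,0],[[0,0,8],0,0],[[0,0,8],0,0],[[0,0,8],0,0],[[0,0,0],0,0],[[0,0,0],0,0]]'

```text
time: 19.58
tcp_pos: [557.1, 75.9, 126.0]
ee_rot: [3.142, 0.0, 0.185]
force: [0.1, -0.5, -0.5]
opening: 0.002
grasp_force: 0.0
```

>>> jog_arm --targets '[[[0,0,5],0,0],[[0,0,6],0,0],[[0,0,5],0,0],[[0,0,3],0,0],[[0,0,0],0,0],[[0,0,0],0,0],[[0,0,0],0,0],[[0,0,0],0,0]]'

```text
time: 20.25
tcp_pos: [557.2, 76.0, 107.3]
ee_rot: [3.141, -0.0, 0.185]
force: [-0.7, -0.5, -0.0]
opening: 0.004
grasp_force: 0.0
```

Run:
```python
from h import *
s=readout.get_state();print(s['tcp_pos'],s['force'],s['ee_rot'])
a=[]
for n in("side","scene"):
    p,d,K,T=grab(n);W=cloud(d,K,T);print(n);a.append((p,W))
    hsv=cv2.cvtColor(p,cv2.COLOR_RGB2HSV)
    for nm,lo,hi in(("red",(0,140,100),(5,255,255)),("green",(40,60,40),(80,255,255))):
        m=(cv2.inRange(hsv,lo,hi)>0)&(np.hypot(W[...,0]-565,W[...,1]-60)<70)&(W[...,2]>50);q=W[m];v,u=np.where(m)
        print(nm,m.sum(),np.median(q,0).round(1),np.percentile(q,[5,95],0).round(1).tolist(),u.mean().round(),v.mean().round()) if m.any() else 0
c=[cv2.resize(a[0][0][120:230,270:420],(400,293),interpolation=2),cv2.resize(a[1][0][160:270,310:460],(400,293),interpolation=2)]
save("press",np.hstack(c))
```

```text
[557.21210901  75.97972581 107.2619677 ] [-0.71643008 -0.50877015 -0.00330104] [ 3.14144458e+00 -4.41911321e-04  1.84754276e-01]
side
red 132 [583.9  17.2 121.3] [[546.7, 7.9, 54.7], [598.0, 79.6, 130.4]] 346.0 187.0
green 28 [590.2  11.3  90.6] [[584.8, 7.6, 82.8], [596.9, 15.4, 99.8]] 353.0 197.0
scene
red 95 [573.6  64.6 120.7] [[557.2, 9.5, 55.4], [596.3, 86.3, 130.8]] 358.0 219.0
green 19 [593.6  11.5  87.5] [[584.2, 9.5, 76.3], [597.1, 17.8, 99.5]] 348.0 233.0
```

View pics/press.png

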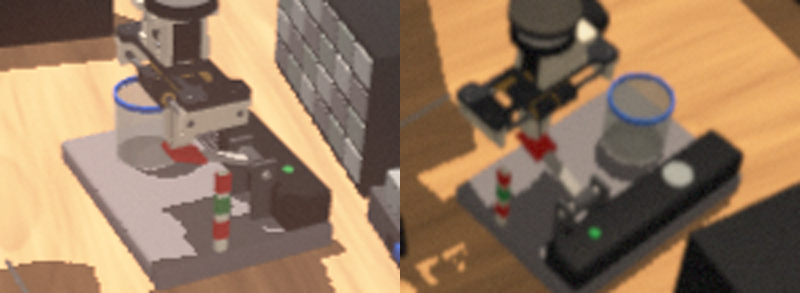

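Run:
```python
from h import *
for n in("side","scene","wrist"):
    p,d,K,T=grab(n);W=cloud(d,K,T);hsv=cv2.cvtColor(p,cv2.COLOR_RGB2HSV)
    m=(cv2.inRange(hsv,(0,130,60),(6,255,255))>0)&(np.hypot(W[...,0]-564,W[...,1]-77)<32)&(W[...,2]>50);q=W[m]
    if len(q)>5:
        A=np.c_[q[:,:2]-[557,76],np.ones(len(q))];print(n,len(q),np.median(q,0).round(1),np.percentile(q,[5,95],0).round(1).tolist(),"plane",np.linalg.lstsq(A,q[:,2],rcond=None)[0].round(3))
    m=(W[...,2]>85)&(W[...,2]<250)&(np.hypot(W[...,0]-557,W[...,1]-76)<40)
    for zl in range(90,150,6):
        t=W[m&(abs(W[...,2]-zl)<3)]; print("  z",zl,len(t),np.percentile(t,[3,97],0)[:,:2].round().tolist() if len(t)>4 else '')
    if n=="wrist": save("w3",p)
```

```text
side 70 [564.   65.6 125.3] [[544.9, 55.2, 118.5], [580.5, 84.4, 131.4]] plane [-2.98000e-01 -2.50000e-02  1.26724e+02]
  z 90 0 
  z 96 0 
  z 102 0 
  z 108 2 
  z 114 16 [[575.0, 60.0], [596.0, 87.0]]
  z 120 30 [[564.0, 59.0], [587.0, 90.0]]
  z 126 33 [[545.0, 55.0], [573.0, 85.0]]
  z 132 24 [[544.0, 54.0], [563.0, 86.0]]
  z 138 9 [[546.0, 65.0], [565.0, 88.0]]
  z 144 13 [[546.0, 58.0], [570.0, 82.0]]
scene 76 [569.9  69.4 123. ] [[554.9, 58.6, 116.6], [581.6, 88.3, 128.6]] plane [-2.71000e-01 -9.80000e-02  1.25667e+02]
  z 90 0 
  z 96 0 
  z 102 0 
  z 108 4 
  z 114 24 [[573.0, 64.0], [594.0, 90.0]]
  z 120 43 [[557.0, 57.0], [588.0, 91.0]]
  z 126 42 [[548.0, 56.0], [577.0, 90.0]]
  z 132 11 [[547.0, 54.0], [569.0, 81.0]]
  z 138 6 [[563.0, 68.0], [568.0, 84.0]]
  z 144 9 [[561.0, 61.0], [566.0, 88.0]]
wrist 2633 [573.4  77.8 121.5] [[563.8, 62.6, 117.3], [583.9, 94.0, 125.7]] plane [-5.26000e-01 -1.00000e-01  1.31228e+02]
  z 90 0 
  z 96 0 
  z 102 0 
  z 108 0 
  z 114 674 [[581.0, 66.0], [596.0, 95.0]]
  z 120 1891 [[567.0, 62.0], [586.0, 95.0]]
  z 126 742 [[560.0, 60.0], [572.0, 93.0]]
  z 132 51 [[566.0, 72.0], [569.0, 84.0]]
  z 138 187 [[566.0, 67.0], [570.0, 88.0]]
  z 144 320 [[566.0, 63.0], [571.0, 93.0]]
```

View pics/w3.png

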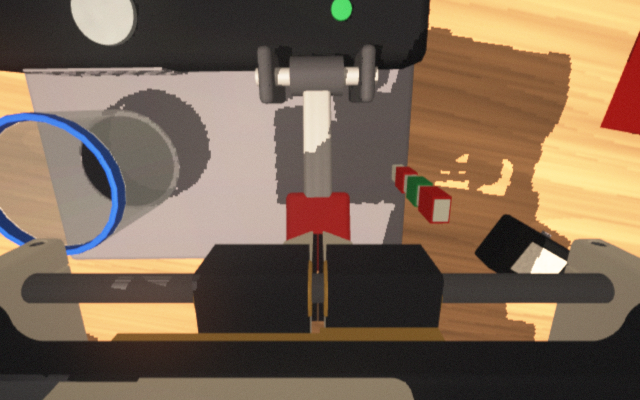

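Wrist view: the paddle (318,215) is still at rest, under the closed fingers (318,250). Force is zero although the tips should be at z≈99, so I'm checking where the fingertips really end.

Run:
```python
from h import *
s=readout.get_state();print(s['tcp_pos'],s['joint_pos'].round(3),s['opening'])
for n in("side","scene"):
    p,d,K,T=grab(n);W=cloud(d,K,T)
    X=W-s['tcp_pos'];a=.185;tx=X[...,0]*np.cos(a)+X[...,1]*np.sin(a);ty=X[...,0]*np.sin(a)-X[...,1]*np.cos(a)
    o=(T[:3,3]).copy()
    # pixel column of tool axis: project axis points and print depth/colour
    for z in range(95,200,6):
        P=T[:3,:3].T@(np.array([s['tcp_pos'][0],s['tcp_pos'][1],z])-o);u,v=(K@P)[:2]/P[2];u,v=int(round(u)),int(round(v))
        print(n,z,(u,v),"exp",P[2].round(),"got",d[v,u].round(),p[v,u],W[v,u].round())
```

```text
[557.06880589  75.97184355 107.134821  ] [-1.000e-03  4.990e-01  1.554e+00 -0.000e+00  1.088e+00  1.385e+00] 0.008316433178300733
side 95 (336, 185) exp 1411.0 got 1532.0 [121 102  96] [581. 175.  30.]
side 101 (336, 183) exp 1408.0 got 1541.0 [117  97  93] [584. 186.  31.]
side 107 (336, 182) exp 1404.0 got 1547.0 [118 100  95] [586. 193.  30.]
side 113 (336, 180) exp 1401.0 got 1379.0 [143  76  67] [552.  58. 124.]
side 119 (336, 178) exp 1397.0 got 1372.0 [154  65  56] [551.  55. 133.]
side 125 (336, 176) exp 1394.0 got 1388.0 [151  63  56] [555.  71. 129.]
side 131 (336, 175) exp 1391.0 got 1385.0 [157 108  95] [555.  71. 133.]
side 137 (336, 173) exp 1387.0 got 1368.0 [171 150 132] [552.  59. 147.]
side 143 (336, 171) exp 1384.0 got 1355.0 [172 151 133] [550.  52. 158.]
side 149 (336, 169) exp 1381.0 got 1359.0 [163 144 128] [551.  58. 161.]
side 155 (336, 167) exp 1377.0 got 1351.0 [173 151 134] [550.  55. 169.]
side 161 (336, 166) exp 1374.0 got 1348.0 [174 152 137] [550.  54. 173.]
side 167 (337, 164) exp 1370.0 got 1344.0 [184 162 143] [553.  53. 180.]
side 173 (337, 162) ex
[... 931 characters left out ...]
61, 207) exp 1480.0 got 1460.0 [106  96  80] [569.  69. 158.]
scene 149 (361, 206) exp 1476.0 got 1460.0 [92 85 70] [566.  70. 160.]
scene 155 (361, 204) exp 1471.0 got 1400.0 [62 50 33] [595.  50. 210.]
scene 161 (361, 203) exp 1467.0 got 1402.0 [66 53 32] [592.  52. 210.]
scene 167 (361, 202) exp 1462.0 got 1398.0 [61 51 30] [592.  51. 215.]
scene 173 (361, 201) exp 1457.0 got 1399.0 [51 43 35] [590.  52. 216.]
scene 179 (361, 199) exp 1453.0 got 1401.0 [37 34 28] [584.  55. 218.]
scene 185 (362, 198) exp 1448.0 got 1399.0 [34 32 28] [585.  58. 222.]
scene 191 (362, 197) exp 1444.0 got 1405.0 [48 39 30] [579.  62. 219.]
scene 197 (362, 196) exp 1439.0 got 1399.0 [51 42 33] [580.  61. 225.]
```

Run:
```python
from h import *
H=np.array(imaging.get_calibration("wrist")["hand_eye"])
p,d,K,T=grab("wrist");np.savez("w3",p=p,d=d,K=K,T=T)
for n in("w1","w2","w3"):
    z=np.load(n+".npz");C=cloud(z['d'],z['K'],H).reshape(-1,3);m=(abs(C[:,0])<14)&(abs(C[:,1])<70)&(C[:,2]>-120)&(C[:,2]<20);q=C[m]
    print(n,[(lo,int(((q[:,2]>=lo)&(q[:,2]<lo+8)).sum()),np.percentile(q[(q[:,2]>=lo)&(q[:,2]<lo+8)],[2,98],0)[:,:2].round().tolist()) for lo in range(-80,20,8) if ((q[:,2]>=lo)&(q[:,2]<lo+8)).sum()>3])
```

```text
w1 [(-80, 529, [[-10.0, -48.0], [4.0, 49.0]]), (-72, 850, [[-9.0, -62.0], [12.0, 62.0]]), (-64, 946, [[-8.0, -62.0], [12.0, 64.0]]), (-56, 851, [[2.0, -62.0], [12.0, 63.0]]), (-48, 811, [[-2.0, -61.0], [12.0, 62.0]]), (-40, 703, [[-6.0, -60.0], [12.0, 60.0]]), (-32, 457, [[-8.0, -53.0], [12.0, 54.0]])]
w2 [(-80, 132, [[-10.0, -12.0], [3.0, 12.0]]), (-72, 354, [[-9.0, -14.0], [12.0, 15.0]]), (-64, 317, [[-6.0, -15.0], [12.0, 16.0]]), (-56, 330, [[4.0, -17.0], [12.0, 18.0]]), (-48, 1139, [[-3.0, -17.0], [12.0, 18.0]]), (-40, 683, [[2.0, -23.0], [12.0, 24.0]]), (-32, 426, [[1.0, -17.0], [12.0, 18.0]]), (-24, 186, [[0.0, -9.0], [9.0, 10.0]]), (-16, 172, [[0.0, -9.0], [9.0, 10.0]]), (-8, 150, [[-1.0, -9.0], [9.0, 10.0]]), (0, 134, [[-0.0, -9.0], [9.0, 10.0]]), (8, 113, [[1.0, -9.0], [9.0, 10.0]]), (16, 62, [[1.0, -9.0], [9.0, 9.0]])]
w3 [(-80, 33, [[-9.0, -2.0], [-2.0, 3.0]]), (-72, 191, [[-9.0, -2.0], [10.0, 3.0]]), (-64, 93, [[9.0, -2.0], [12.0, 3.0]]), (-56, 155, [[4.0, -3.0], [12.0, 4.0]]), (-48, 156, [[9.0, -13.0], [12.0, 15.0]]), (-40, 407, [[10.0, -15.0], [12.0, 16.0]]), (-32, 162, [[9.0, -8.0], [12.0, 10.0]]), (-24, 687, [[5.0, -16.0], [14.0, 17.0]]), (-16, 256, [[6.0, -17.0], [14.0, 18.0]])]
```

>>> jog_arm --targets '[[[0,0,3],0,0],[[0,0,0],0,0],[[0,0,0],0,0]]'

```text
time: 20.9
tcp_pos: [557.1, 76.0, 104.0]
ee_rot: [3.141, -0.0, 0.185]
force: [0.5, -0.4, 2.6]
opening: 0.007
grasp_force: 0.6
```

The fingers end about 24 mm behind the stated TCP (seen in all views, and contact came at TCP z≈104, i.e. tip ≈128). So level needs TCP z≈69. I'm checking that the gripper body clears the 130 mm post before going lower.

Run:
```python
from h import *
s=readout.get_state()
for n in("side","scene"):
    p,d,K,T=grab(n);W=cloud(d,K,T).reshape(-1,3);W=W[~np.isnan(W[:,0])];X=W-s['tcp_pos'];a=s['ee_rot'][2]
    tx=X[:,0]*np.cos(a)+X[:,1]*np.sin(a);ty=X[:,0]*np.sin(a)-X[:,1]*np.cos(a)
    for lo in range(-120,120,20):
        m=(ty>lo)&(ty<=lo+20)&(abs(tx)<40)&(W[:,2]>137)&(W[:,2]<330)
        if m.sum()>3: print(n,"ty",lo,m.sum(),"lowest above TCP",np.percentile(X[m,2],[1,5,50]).round(),"tx",np.percentile(tx[m],[2,98]).round())
```

```text
side ty -100 49 lowest above TCP [ 90.  93. 122.] tx [-36.  -9.]
side ty -80 91 lowest above TCP [ 92.  94. 116.] tx [-35.  -6.]
side ty -60 39 lowest above TCP [105. 105. 135.] tx [-36. -17.]
side ty -40 93 lowest above TCP [ 97. 109. 143.] tx [-36. -15.]
side ty -20 130 lowest above TCP [ 36.  45. 126.] tx [-37.  -7.]
side ty 0 492 lowest above TCP [ 37.  47. 153.] tx [-36.  28.]
side ty 20 410 lowest above TCP [ 64. 105. 194.] tx [-34.  28.]
side ty 40 60 lowest above TCP [104. 106. 132.] tx [-30.  25.]
side ty 60 89 lowest above TCP [103. 108. 133.] tx [-35.  34.]
side ty 80 395 lowest above TCP [ 91.  94. 118.] tx [-36.  36.]
scene ty -100 50 lowest above TCP [ 98. 108. 132.] tx [-6. 36.]
scene ty -80 93 lowest above TCP [ 91.  96. 129.] tx [ 4. 36.]
scene ty -60 64 lowest above TCP [104. 106. 138.] tx [11. 33.]
scene ty -40 107 lowest above TCP [ 96. 106. 143.] tx [16. 36.]
scene ty -20 146 lowest above TCP [ 37.  42. 132.] tx [ 7. 36.]
scene ty 0 284 lowest above TCP [ 35.  47. 146.] tx [-23.  36.]
scene ty 20 310 lowest above TCP [ 64.  95. 132.] tx [-26.  34.]
scene ty 40 86 lowest above TCP [103. 105. 130.] tx [-29.  28.]
scene ty 60 104 lowest above TCP [103. 109. 133.] tx [-36.  34.]
scene ty 80 224 lowest above TCP [ 91.  95. 130.] tx [-36.  35.]
```

The body sits 91 mm above TCP, so it will be at ≈160, well above the post. Pressing down slowly.

>>> jog_arm --targets '[[[0,0,4],0,0],[[0,0,5],0,0],[[0,0,5],0,0],[[0,0,5],0,0],[[0,0,5],0,0],[[0,0,4],0,0],[[0,0,0],0,0],[[0,0,0],0,0]]'

```text
time: 21.67
tcp_pos: [556.0, 75.8, 75.4]
ee_rot: [-3.142, 0.003, 0.185]
force: [-3.9, -0.1, 6.2]
opening: 0.005
grasp_force: 2.9
```

```bash
cat > lev.py <<'E'
from h import *
s=readout.get_state();print(s['tcp_pos'].round(1),s['force'].round(1))
for n in("side","scene","wrist"):
    p,d,K,T=grab(n);W=cloud(d,K,T);hsv=cv2.cvtColor(p,cv2.COLOR_RGB2HSV)
    m=(cv2.inRange(hsv,(0,130,60),(6,255,255))>0)&(np.hypot(W[...,0]-562,W[...,1]-77)<32)&(W[...,2]>50);q=W[m]
    if n=="wrist": save("w4",p)
    if len(q)>5:
        A=np.c_[q[:,:2]-[557,76],np.ones(len(q))];print(n,len(q),np.median(q,0).round(1),np.percentile(q,[5,95],0).round(1).tolist(),"plane",np.linalg.lstsq(A,q[:,2],rcond=None)[0].round(3))
E
python3 lev.py
```

```text
[556.   75.8  75.4] [-3.9 -0.1  6.2]
side 67 [556.5  65.6  99.5] [[538.7, 55.0, 95.7], [577.3, 77.4, 102.7]] plane [-5.0000e-02  5.3000e-02  9.9694e+01]
scene 50 [567.   65.5  99.3] [[545.3, 55.3, 95.8], [578.7, 85.9, 103.4]] plane [-1.100e-02  8.000e-03  9.956e+01]
wrist 1938 [572.1  77.4  98.6] [[563.7, 62.2, 96.5], [581.2, 93.9, 100.5]] plane [-3.5300e-01 -6.7000e-02  1.0468e+02]
```

>>> jog_arm --targets '[[[0,0,3],0,0],[[0,0,2.5],0,0],[[0,0,0.7],0,0],[[0,0,0],0,0],[[0,0,0],0,0],[[0,0,0],0,0],[[0,0,0],0,0]]'

```text
time: 22.4
tcp_pos: [556.2, 75.8, 69.7]
ee_rot: [3.142, 0.002, 0.185]
force: [-5.2, -1.5, 7.2]
opening: 0.001
grasp_force: 3.7
```

```bash
python3 lev.py; python3 lev.py
```

```text
[556.2  75.8  69.7] [-5.2 -1.5  7.2]
side 69 [555.3  65.   93.4] [[538.0, 54.9, 90.8], [577.4, 83.0, 96.1]] plane [-2.8000e-02  3.0000e-03  9.3414e+01]
scene 49 [567.2  64.2  94.6] [[545.2, 54.2, 88.1], [578.0, 87.0, 99.4]] plane [ 9.1000e-02 -1.2000e-02  9.3358e+01]
wrist 1853 [572.2  77.4  93.9] [[563.9, 62.2, 91.9], [580.9, 94.1, 95.6]] plane [-3.1900e-01 -6.2000e-02  9.9537e+01]
[556.2  75.8  69.8] [-4.7 -0.7  7.7]
side 68 [554.1  64.1  93.6] [[538.9, 56.0, 90.3], [577.8, 83.3, 96.1]] plane [2.0000e-02 2.7000e-02 9.3613e+01]
scene 50 [568.1  62.9  95. ] [[546.7, 55.4, 89.5], [577.6, 86.3, 98.8]] plane [ 8.4000e-02 -5.5000e-02  9.3334e+01]
wrist 1856 [572.2  77.4  93.9] [[564.0, 62.2, 91.9], [581.0, 94.0, 95.6]] plane [-3.2200e-01 -6.4000e-02  9.9564e+01]
```

View pics/w4.png

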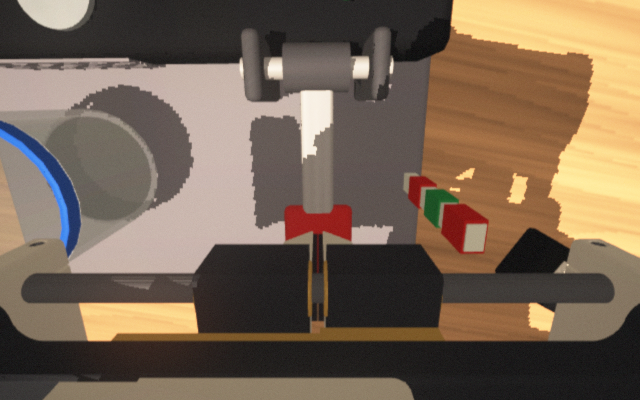

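The paddle's upper face is at z≈94, level, with about 8 N on it. The fingers rest on the red paddle at (318,225) and the post (445,215) is clear. Handing in.

```bash
python3 -c "
from plant import job
print(job.close_job())"
```

```text
the job is handed in; nothing more can be done
None
```

I brushed out the dust cup (bottom, near the rim, bottom), stood the brush back in its orange stand and let go of it, then handed in at about 23 s with the fingers holding the red paddle level (upper face at z≈94 mm, about 8 N); no verdict came back.

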